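Set up the carving jig

ROBOT

A 6-joint arm with a two-finger parallel gripper is mounted at the origin on the work surface. World frame = base frame: x ahead of the robot, y to its left, z up, the work surface at z = 0. Lengths are in m, angles in degrees, forces in N, time in s.
With the tool pointing down it reaches from about 0.275 to 0.975 m from the base axis. Payload 8.4 kg.
Tool frame: the origin (TCP) lies midway between the tips of the shut fingers; the grasp point (between the pads) lies 19 mm behind it; z points along the fingers, y is the line along which they close (so a half turn about z gives the same grasp; the last joint's range is limited). The gripper opens to 92 mm and grips with 3 to 60 N. Pads are 20 mm wide; open, the fingers measure 128 mm over their backs; the gripper's body (75 mm by 189 mm) begins 69 mm behind the grasp point.
Start: joints at [68.675, 20.225, 93.587, -0, 66.188, -0.138], TCP at [0.226, 0.583, 0.185] pointing down, gripper open.
Joint ranges: [-150.9, 150.9], [-52.94, 120.26], [3.33, 152.33], [-74.26, 254.26], [0, 154.13], [-172.89, 172.89]. Speed limits (degrees/s): [127.2, 127.2, 159.86, 180, 180, 180].

INTERFACE

Orientations are given as [roll, pitch, yaw] about the fixed x, y, z axes, in that order (R = Rz(yaw) Ry(pitch) Rx(roll)).
In Python, from cell import env gives the robot as it stands. Calls block until the motion is done:
- env.move_ptp(position, orientation): joint-space move of the TCP to a pose.
- env.line_to(position, v=0.15, orientation=None, until_force=None): straight line of the TCP; orientation=None keeps the orientation; v is the mean speed in m/s. With until_force (N) it stops when the force on the tool has changed by that much, and returns True; else False.
- env.move_j(angles): joint-space move.
- env.grip(opening, squeeze=None): opening from 0.0 (shut) to 1.0 (fully open); squeeze is the grip in N (None keeps the last); returns when the fingers have stopped.
- env.wait(seconds).
- env.ik(position, orientation): joint angles nearest the present ones, or None.
- env.sense(): the state.
- env.grab_frame(name): name is "side" or "top"; returns (picture, depth): 384x512x3 uint8, blue, green, red; 384x512 float32, m along the optical axis (not along the pixel's ray), 0 where there is no reading.
- env.camera_model(name): a dict with "fovy" (degrees; the focal length in pixels is half the picture's height over the tangent of half this angle, whatever the lens; pixels are square), "cx", "cy" (the principal point, pixels), "eye" and "orientation" of the camera in the world. Camera axes: x right, y up, looking along -z (the intrinsics and any distortion apply to the point x, -y, -z); pixel columns grow to the right and rows downward; lengths in m; the calibration is good to about 2 mm. A picture is of the moment at which its call begins. camera_model takes no time and is no camera call.
A pose or a line that the arm cannot do raises env.MotionError and nothing moves.
- env.job_done(): hands the job in; it is judged then, once.
Trained networks look in the newest picture that a camera, given by its name, has taken for a name from the list of things; names that differ only in an ending like _2 or _b are one class to them, and where a whole thing is asked for, a point or a joint stands for the part that bears it (a point fixed in the world has none). Each returns a list of dicts, best first, with "p" (0 to 1); they miss things now and then, are a little off and sometimes report something else, mostly with a low value. They report only what shows in the picture. A call takes as long as a camera call. They do not tell look-alikes from the thing itself.
- env.spot_in(camera, query): "bbox" ([centre column, centre row, width, height] in pixels, round what is visible of it).
- env.masks_of(camera, query): "region" (384x512 bool, what is visible of it) and "bbox" ([centre column, centre row, width, height] in pixels, round what is visible of it).
The state is a dict: "time": time; "qpos": joint angles; "qvel": joint speeds; "tau": joint torques, N m; "eef_pos": TCP position; "eef_rot": TCP orientation; "contact_force": force on the tool from outside, world axes, zero at the start; "torque": the same for the moment, N m; "grip_width": opening from 0.0 (shut) to 1.0 (fully open); "finger_force": force on a finger pad.
Only numpy, scipy, OpenCV 4.12 (cv2) and the standard library are available. Lean on these libraries where they do the work, as an engineer would, in place of code of your own. Each camera call takes 0.05 s, during which the arm holds its last target. There are 200 camera calls.

TASK

Set up the carving jig: lay the wooden blank flat and centred on the cork bed, lengthwise along the metal rail, then plug every blue bench dog on the bench fully home into a socket of the jig (any socket, one each). With all the dogs in, lock them: turn the red middle knob clockwise to its end stop first, and after that the two black outer knobs to theirs, and leave the blue organiser, the gouge and the offcut as they are.

Things in the scene. Friction and masses are not known exactly. Their poses are not given: they have to be found in the camera images.
- jig: Carving jig, fixed to the table: pale wooden block 210 mm (x) x 340 mm (y), 34 mm high. Origin: centre of its underside, on the table; x points from the socket row to the knobs, away from the robot, y to the left. Three sockets 63 mm to -x of the centre, 90 mm apart; an aluminium rail (12 mm wide, 170 mm long, 6 mm high) centred 43 mm to +x; knobs 60 to 77 mm to +x.
- bed (a point): Centre of the cork bed on the jig's top (34 mm above the table); its axes are those of the jig. The cork is 66 mm (x) x 170 mm (y), 0.5 mm proud and only a marking, between sockets and rail. The rail's face is 37 mm to +x of this point, the faces of plugged dogs 40 mm to -x.
- blank: Wooden blank to be carved: flat brown board 150 x 60 x 28 mm, 0.10 to 0.18 kg, with dark lines on top. Origin: centre of its underside, x along its length, z up. It belongs centred on the bed with its length along jig y, either way round.
- dog_a: Bench dog: solid square block plug, 46 x 46 mm, 70 mm tall, 0.18 to 0.33 kg; the lower 25 mm bare grey metal (so its weight sits low, about 20 mm up), the rest blue, brass disc on top (this end stays up). Its lowest 5 mm are 42 x 42 mm. Origin: centre of the underside, z up, x and y square to its sides (any of its four quarter turns fits). Starts standing on the table; may be absent.
- dog_b: Bench dog: solid square block plug, 46 x 46 mm, 70 mm tall, 0.18 to 0.33 kg; the lower 25 mm bare grey metal (so its weight sits low, about 20 mm up), the rest blue, brass disc on top (this end stays up). Its lowest 5 mm are 42 x 42 mm. Origin: centre of the underside, z up, x and y square to its sides (any of its four quarter turns fits). Starts standing on the table; may be absent.
- dog_c: Bench dog: solid square block plug, 46 x 46 mm, 70 mm tall, 0.18 to 0.33 kg; the lower 25 mm bare grey metal (so its weight sits low, about 20 mm up), the rest blue, brass disc on top (this end stays up). Its lowest 5 mm are 42 x 42 mm. Origin: centre of the underside, z up, x and y square to its sides (any of its four quarter turns fits). Starts standing on the table; may be absent.
- socket1 (a point): The left one of three square sockets in a row on the robot's side of the jig. The point is the centre of the mouth, level with the jig's top (34 mm above the table). The hole is 51 x 51 mm, 24 mm deep, sides along jig x and y, mouth bevelled 4 mm all round. A dog pressed home has its underside 24 mm below this point and stands 46 mm out of the jig.
- socket2 (a point): The middle one of three square sockets in a row on the robot's side of the jig. The point is the centre of the mouth, level with the jig's top (34 mm above the table). The hole is 51 x 51 mm, 24 mm deep, sides along jig x and y, mouth bevelled 4 mm all round. A dog pressed home has its underside 24 mm below this point and stands 46 mm out of the jig.
- socket3 (a point): The right one of three square sockets in a row on the robot's side of the jig. The point is the centre of the mouth, level with the jig's top (34 mm above the table). The hole is 51 x 51 mm, 24 mm deep, sides along jig x and y, mouth bevelled 4 mm all round. A dog pressed home has its underside 24 mm below this point and stands 46 mm out of the jig.
- lock_mid_grip (a point): Red lock knob, behind the middle of the rail. The point is on its upright turning axis, 37 mm above the jig's top (71 mm above the table), the height to grip. The handle is an upright bar 42 mm long, 14 mm thick, 32 mm high (its top is 7 mm above the point), lying along this point's own x axis; below it a disc of 44 mm diameter.
- lock_left_grip (a point): Black lock knob, at the jig's far left corner. The point is on its upright turning axis, 37 mm above the jig's top (71 mm above the table), the height to grip. The handle is an upright bar 42 mm long, 14 mm thick, 32 mm high (its top is 7 mm above the point), lying along this point's own x axis; below it a disc of 44 mm diameter.
- lock_right_grip (a point): Black lock knob, at the jig's far right corner. The point is on its upright turning axis, 37 mm above the jig's top (71 mm above the table), the height to grip. The handle is an upright bar 42 mm long, 14 mm thick, 32 mm high (its top is 7 mm above the point), lying along this point's own x axis; below it a disc of 44 mm diameter.
- lock_mid (a joint): angle of the red middle lock knob in rad: 0 at the loose stop, grows as it is turned clockwise seen from above, 1.8 at the tight end stop. Friction about 0.08 N m; it stays where it is left. At 0 its bar lies along jig x.
- lock_left (a joint): angle of the black left lock knob in rad: 0 at the loose stop, grows as it is turned clockwise seen from above, 1.8 at the tight end stop. Friction about 0.08 N m; it stays where it is left. At 0 its bar lies along jig x.
- lock_right (a joint): angle of the black right lock knob in rad: 0 at the loose stop, grows as it is turned clockwise seen from above, 1.8 at the tight end stop. Friction about 0.08 N m; it stays where it is left. At 0 its bar lies along jig x.
- organiser: Blue open parts organiser with compartments, 120 x 170 x 40 mm, beyond the jig; leave it alone. Origin: centre of its underside.
- gouge: Carving gouge with a wooden handle, 220 mm long, 32 mm thick, lying at the far right; leave it alone. Origin at the table, at the end of the handle, x towards the blade.
- offcut: Dark wooden offcut, 90 x 110 x 12 mm, beyond the jig; leave it alone. (A rotary tool on its stand is fixed to the table at the far left, out of the way.) Origin: centre of its underside.
Things that resemble listed ones, but are neither listed nor needed, are in the scene too. Leave any pink look-alike of the dog_c alone.

How it is judged (in metres and radians):
On the way, in this order (a step that is already met when the one before it is completed fails the run):
1. the blank lies flat on the bed along the rail, released, while no dog is in a socket yet (x of blank in the frame of bed between -0.013 and 0.013 m and y of blank in the frame of bed between -0.02 and 0.02 m and z of blank in the frame of bed between -0.006 and 0.006 m and angle between the x axis of blank and the y axis of jig, either way round below 0.15 rad and contact force between the fingers and blank below 0.3 N and horizontal distance between each of dog_a, dog_b, dog_c and socket1 above 0.015 m and horizontal distance between each of dog_a, dog_b, dog_c and socket2 above 0.015 m and horizontal distance between each of dog_a, dog_b, dog_c and socket3 above 0.015 m), for 0.2 s.
2. every dog present is plugged home in a socket, the three knobs still short of their stops (x of blank in the frame of bed between -0.013 and 0.013 m and y of blank in the frame of bed between -0.02 and 0.02 m and z of blank in the frame of bed between -0.006 and 0.006 m and angle between the x axis of blank and the y axis of jig, either way round below 0.15 rad and ((horizontal distance between dog_a and socket1 below 0.006 m and z of dog_a in the frame of socket1 below -0.02 m and angle between dog_a's own z axis and vertical below 0.1 rad) or (horizontal distance between dog_a and socket2 below 0.006 m and z of dog_a in the frame of socket2 below -0.02 m and angle between dog_a's own z axis and vertical below 0.1 rad) or (horizontal distance between dog_a and socket3 below 0.006 m and z of dog_a in the frame of socket3 below -0.02 m and angle between dog_a's own z axis and vertical below 0.1 rad)) and ((horizontal distance between dog_b and socket1 below 0.006 m and z of dog_b in the frame of socket1 below -0.02 m and angle between dog_b's own z axis and vertical below 0.1 rad) or (horizontal distance between dog_b and socket2 below 0.006 m and z of dog_b in the frame of socket2 below -0.02 m and angle between dog_b's own z axis and vertical below 0.1 rad) or (horizontal distance between dog_b and socket3 below 0.006 m and z of dog_b in the frame of socket3 below -0.02 m and angle between dog_b's own z axis and vertical below 0.1 rad)) and ((horizontal distance between dog_c and socket1 below 0.006 m and z of dog_c in the frame of socket1 below -0.02 m and angle between dog_c's own z axis and vertical below 0.1 rad) or (horizontal distance between dog_c and socket2 below 0.006 m and z of dog_c in the frame of socket2 below -0.02 m and angle between dog_c's own z axis and vertical below 0.1 rad) or (horizontal distance between dog_c and socket3 below 0.006 m and z of dog_c in the frame of socket3 below -0.02 m and angle between dog_c's own z axis and vertical below 0.1 rad)) and value of joint each of lock_mid, lock_left, lock_right below 1.6 rad), for 0.2 s.
3. the red middle knob is at its end stop, the two black ones still short of theirs (((horizontal distance between dog_a and socket1 below 0.006 m and z of dog_a in the frame of socket1 below -0.02 m and angle between dog_a's own z axis and vertical below 0.1 rad) or (horizontal distance between dog_a and socket2 below 0.006 m and z of dog_a in the frame of socket2 below -0.02 m and angle between dog_a's own z axis and vertical below 0.1 rad) or (horizontal distance between dog_a and socket3 below 0.006 m and z of dog_a in the frame of socket3 below -0.02 m and angle between dog_a's own z axis and vertical below 0.1 rad)) and ((horizontal distance between dog_b and socket1 below 0.006 m and z of dog_b in the frame of socket1 below -0.02 m and angle between dog_b's own z axis and vertical below 0.1 rad) or (horizontal distance between dog_b and socket2 below 0.006 m and z of dog_b in the frame of socket2 below -0.02 m and angle between dog_b's own z axis and vertical below 0.1 rad) or (horizontal distance between dog_b and socket3 below 0.006 m and z of dog_b in the frame of socket3 below -0.02 m and angle between dog_b's own z axis and vertical below 0.1 rad)) and ((horizontal distance between dog_c and socket1 below 0.006 m and z of dog_c in the frame of socket1 below -0.02 m and angle between dog_c's own z axis and vertical below 0.1 rad) or (horizontal distance between dog_c and socket2 below 0.006 m and z of dog_c in the frame of socket2 below -0.02 m and angle between dog_c's own z axis and vertical below 0.1 rad) or (horizontal distance between dog_c and socket3 below 0.006 m and z of dog_c in the frame of socket3 below -0.02 m and angle between dog_c's own z axis and vertical below 0.1 rad)) and value of joint lock_mid above 1.7 rad and value of joint each of lock_left, lock_right below 1.6 rad), for 0.1 s.
4. both black knobs are at their end stops too (value of joint each of lock_mid, lock_left, lock_right above 1.7 rad), for 0.1 s.
At the end, for the whole second after the job is handed in: Blank flat on the bed (centre within 13 mm across, 20 mm along, 0.15 rad of the rail); every dog present upright in a socket (within 6 mm of its centre, at least 20 of 24 mm deep); all three knobs within 0.1 rad of the tight stop; blank and dogs released and at rest (all of step 4 and x of blank in the frame of bed between -0.013 and 0.013 m and y of blank in the frame of bed between -0.02 and 0.02 m and z of blank in the frame of bed between -0.006 and 0.006 m and angle between the x axis of blank and the y axis of jig, either way round below 0.15 rad and ((horizontal distance between dog_a and socket1 below 0.006 m and z of dog_a in the frame of socket1 below -0.02 m and angle between dog_a's own z axis and vertical below 0.1 rad) or (horizontal distance between dog_a and socket2 below 0.006 m and z of dog_a in the frame of socket2 below -0.02 m and angle between dog_a's own z axis and vertical below 0.1 rad) or (horizontal distance between dog_a and socket3 below 0.006 m and z of dog_a in the frame of socket3 below -0.02 m and angle between dog_a's own z axis and vertical below 0.1 rad)) and ((horizontal distance between dog_b and socket1 below 0.006 m and z of dog_b in the frame of socket1 below -0.02 m and angle between dog_b's own z axis and vertical below 0.1 rad) or (horizontal distance between dog_b and socket2 below 0.006 m and z of dog_b in the frame of socket2 below -0.02 m and angle between dog_b's own z axis and vertical below 0.1 rad) or (horizontal distance between dog_b and socket3 below 0.006 m and z of dog_b in the frame of socket3 below -0.02 m and angle between dog_b's own z axis and vertical below 0.1 rad)) and ((horizontal distance between dog_c and socket1 below 0.006 m and z of dog_c in the frame of socket1 below -0.02 m and angle between dog_c's own z axis and vertical below 0.1 rad) or (horizontal distance between dog_c and socket2 below 0.006 m and z of dog_c in the frame of socket2 below -0.02 m and angle between dog_c's own z axis and vertical below 0.1 rad) or (horizontal distance between dog_c and socket3 below 0.006 m and z of dog_c in the frame of socket3 below -0.02 m and angle between dog_c's own z axis and vertical below 0.1 rad)) and contact force between the fingers and dog_a below 0.3 N and contact force between the fingers and dog_b below 0.3 N and contact force between the fingers and dog_c below 0.3 N and contact force between the fingers and blank below 0.3 N and linear speed of each of dog_a, dog_b, dog_c, blank below 0.02 m/s); the robot touches nothing.
It fails at once if the organiser is pushed more than 30 mm from its place (distance of organiser from where it was at the start of the episode above 0.03 m).
It fails at once if the gouge is pushed more than 30 mm from its place (distance of gouge from where it was at the start of the episode above 0.03 m).
It fails at once if the offcut is pushed more than 30 mm from its place (distance of offcut from where it was at the start of the episode above 0.03 m).
Of dog_a, dog_b, dog_c only 2 to 3 are there at a start; the rules pass over those that are not, and their reading is None.
At some moment in a run one of dog_a, dog_b, dog_c may be knocked a few centimetres aside while the robot is not near it.
Once in a run the grip may slacken for a moment while it holds something.
It also fails if it takes over 210 s, if anything falls off the work surface, if the arm or the gripper's body presses on something with over 40 N, if the wrist force passes 120 N, or if a joint passes its speed limit or range.

## Working session

There is one attempt and no reset: what is moved stays moved. The work goes in short steps, each a Python script; the robot and the scene stay as the last script left them, time stands still between calls to the robot, and variables do not carry over. Pictures are saved under pics/ and viewed, at most 14 in all, crops included, and the job is handed in when it is done.

```bash
ls; mkdir -p pics; python3 - <<'E'
from cell import env
import cv2,numpy as np
for c in("top","side"):
    im,d=env.grab_frame(c); cv2.imwrite(f"pics/{c}0.png",im); m=env.camera_model(c); print(c,m)
    np.save(f"pics/{c}0d.npy",d)
    for q in("blank","dog_a","lock_mid_grip","lock_left_grip","jig","socket1"):
        try:
            print(q,[(round(r["p"],2),np.round(r["bbox"]).astype(int).tolist()) for r in env.spot_in(c,q)])
        except Exception as e: print(q,repr(e))
print(env.sense())
E
```

```text
pics
top {'fovy': 57.25522504073474, 'cx': 252.94342042881473, 'cy': 193.29781405072654, 'eye': array([ 4.42009033e-01, -8.42483594e-05,  1.13238358e+00]), 'orientation': array([  9.17342031,  -0.52678438, -91.32969257])}
blank [(0.8, [127, 261, 36, 48]), (0.33, [227, 219, 111, 70])]
dog_a [(0.82, [337, 217, 18, 17]), (0.68, [375, 218, 22, 22]), (0.59, [332, 250, 17, 18]), (0.35, [228, 220, 114, 72])]
lock_mid_grip [(0.7, [226, 196, 16, 16])]
lock_left_grip [(0.6, [226, 221, 114, 70]), (0.51, [182, 201, 14, 10])]
jig [(0.84, [224, 223, 114, 72])]
socket1 [(0.73, [227, 224, 114, 67])]
side {'fovy': 55.86310803029117, 'cx': 258.43977684787524, 'cy': 198.92467317835462, 'eye': array([ 0.55013773, -0.78426625,  0.94071991]), 'orientation': array([40.90331458, -0.76949161, -1.84072339])}
blank [(0.87, [216, 131, 41, 22])]
dog_a [(0.97, [245, 271, 23, 30]), (0.95, [209, 268, 22, 28]), (0.64, [245, 312, 21, 31])]
lock_mid_grip [(0.64, [264, 180, 16, 10]), (0.28, [246, 311, 25, 29]), (0.16, [260, 211, 13, 14])]
lock_left_grip []
jig [(0.83, [241, 189, 69, 82])]
socket1 [(0.79, [242, 189, 70, 82])]
{'time': 0.7, 'qpos': array([ 6.86736435e+01,  2.02223007e+01,  9.35881367e+01, -8.46579757e-04,
        6.61879347e+01, -1.35215672e-01]), 'qvel': array([ 0.06791498,  0.00274517, -0.07830339,  0.03507746,  0.01903482,
       -0.01983815]), 'tau': array([ 6.61153172e-04, -5.93619275e+01, -3.34523141e+01,  6.97987131e-02,
        1.57906691e-02,  2.13680146e-06]), 'eef_pos': array([0.22590512, 0.5827401 , 0.18500783]), 'eef_rot': array([1.79998374e+02, 7.78363716e-04, 1.58809201e+02]), 'contact_force': array([ 0.06291379, -0.26179622, -1.00159237]), 'torque': array([ 0.00764082,  0.0315838 , -0.01255669]), 'finger_force': 0.0, 'grip_width': 0.9975919000042746}
```

```bash
python3 - <<'E'
import cv2,numpy as np
a=cv2.imread("pics/top0.png")
cv2.imwrite("pics/v1.png",cv2.resize(a[145:325,90:410],(800,450),interpolation=cv2.INTER_CUBIC))
a=cv2.imread("pics/side0.png")
cv2.imwrite("pics/v2.png",cv2.resize(a[100:340,130:430],(750,600),interpolation=cv2.INTER_CUBIC))
E
```

```text
(no output)
```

View pics/v1.png

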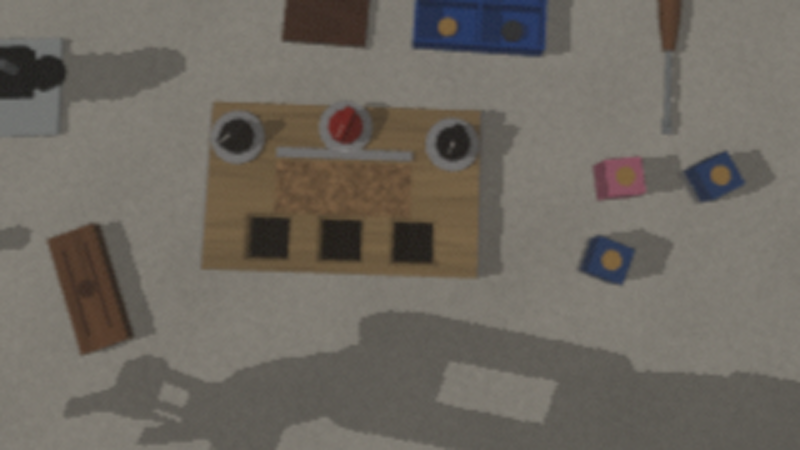

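View pics/v2.png

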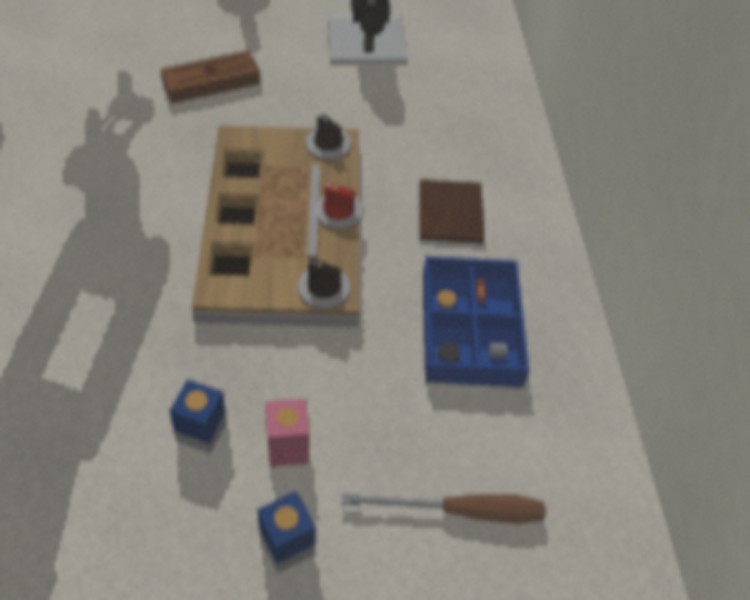

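```bash
cat > h.py <<'E'
from cell import env
import cv2,numpy as np
from scipy.spatial.transform import Rotation as R
def cloud(c,d):
    m=env.camera_model(c); H,W=d.shape; f=H/2/np.tan(np.radians(m["fovy"]/2))
    v,u=np.mgrid[:H,:W].astype(float)
    P=np.dstack([(u-m["cx"])*d/f,-(v-m["cy"])*d/f,-d])
    P=P@R.from_euler("xyz",m["orientation"],degrees=True).as_matrix().T+m["eye"]
    P[d<=0]=np.nan; return P
def rect(p):  # points Nx2 -> centre, (long,short), yaw of long axis (deg) in (-90,90]
    (c,s,a)=cv2.minAreaRect((p*1000).astype(np.float32))
    if s[0]<s[1]: s=s[::-1]; a+=90
    return np.array(c)/1000,np.array(s)/1000,(a+90)%180-90
def look(c):
    im,d=env.grab_frame(c); return im,cv2.cvtColor(im,cv2.COLOR_BGR2HSV),cloud(c,d)
def blobs(mask,P,minpx=15):
    n,l,st,ce=cv2.connectedComponentsWithStats(mask.astype(np.uint8),connectivity=4)
    for i in range(1,n):
        if st[i,4]>=minpx: yield ce[i],P[l==i],st[i,4]
E
python3 - <<'E'
from h import *
for c in("top","side"):
    im=cv2.imread(f"pics/{c}0.png"); hsv=cv2.cvtColor(im,cv2.COLOR_BGR2HSV); P=cloud(c,np.load(f"pics/{c}0d.npy"))
    z=P[...,2]; t=(z<.015)
    print(c,"table z med/std",np.nanmedian(z[t&(z>-.02)]),np.nanstd(z[t&(z>-.02)]))
    def rep(n,mask,minpx=15):
        for ce,p,k in blobs(mask,P,minpx):
            cc,s,a=rect(p[:,:2]); print(n,ce.round(),k,"c",cc.round(4),"mean",p.mean(0).round(4),"size",s.round(3),"yaw",round(a,1))
    rep("h>62",(z>.060)&(z<.09),10)
    rep("jig",(z>.026)&(z<.042),600)
    rep("blank",(z>.018)&(z<.034)&(P[...,1]>.2),80)
    blue=(hsv[...,0]>100)&(hsv[...,0]<130)&(hsv[...,1]>110)
    rep("blue",blue,20)
    rep("dark sockets",(z<.024)&(hsv[...,2]<60)&(P[...,0]>.3)&(abs(P[...,1])<.2),60)
E
```

```text
top table z med/std -0.00027496958867367916 0.0033009116398751625
h>62 [255.  10.] 3112 c [ 1.2299 -0.0468] mean [ 1.23   -0.0367  0.0752] size [1.717 0.009] yaw -90.0
h>62 [ 92. 183.] 36 c [0.6523 0.4774] mean [0.6533 0.4709 0.0843] size [0.082 0.02 ] yaw -74.3
h>62 [227. 194.] 70 c [0.6123 0.0661] mean [0.6115 0.0657 0.0763] size [0.041 0.014] yaw -24.5
h>62 [182. 198.] 75 c [0.6033 0.201 ] mean [0.6022 0.2009 0.0754] size [0.041 0.015] yaw -46.5
h>62 [271. 201.] 63 c [ 0.5876 -0.0673] mean [ 0.587  -0.0671  0.0763] size [0.041 0.014] yaw -25.5
h>62 [377. 215.] 240 c [ 0.539 -0.39 ] mean [ 0.5383 -0.3888  0.0688] size [0.047 0.046] yaw 27.8
h>62 [339. 215.] 238 c [ 0.54   -0.2739] mean [ 0.5397 -0.2732  0.069 ] size [0.047 0.046] yaw -88.4
h>62 [ 10. 253.] 164 c [0.4488 0.7109] mean [0.45   0.7045 0.0748] size [0.085 0.035] yaw -2.0
h>62 [333. 249.] 248 c [ 0.44  -0.251] mean [ 0.4401 -0.2503  0.0693] size [0.046 0.046] yaw -23.4
h>62 [495. 265.] 175 c [ 0.3812 -0.7327] mean [ 0.3825 -0.7271  0.0749] size [0.077 0.031] yaw -1.5
h>62 [496. 340.] 1777 c [ 0.1601 -0.7203] mean [ 0.169
[... 2816 characters left out ...]
  0.025] yaw 2.8
blank [106.  80.] 507 c [-0.0984  0.7622] mean [-0.0964  0.7553  0.0229] size [0.161 0.159] yaw -49.8
blank [214. 128.] 421 c [0.4208 0.3872] mean [0.4209 0.3818 0.0289] size [0.15  0.069] yaw 18.9
blue [320. 228.] 1337 c [ 0.7724 -0.1111] mean [nan nan nan] size [0.171 0.117] yaw 85.0
blue [207. 264.] 152 c [ 0.4401 -0.2543] mean [nan nan nan] size [0.043 0.041] yaw -23.8
blue [244. 309.] 176 c [ 0.5377 -0.3925] mean [ 0.5367 -0.3965  0.0711] size [0.043 0.042] yaw 25.2
dark sockets [224. 186.] 75 c [0.47   0.0843] mean [0.4708 0.0836 0.0125] size [0.042 0.028] yaw 0.8
dark sockets [222. 205.] 86 c [ 0.4653 -0.0053] mean [ 0.4649 -0.0068  0.0129] size [0.044 0.029] yaw -3.9
```

```bash
cat >> h.py <<'E'
JC=np.array([.5365,.0711]); JY=-3.2
def jig(x,y): 
    a=np.radians(JY); return JC+np.array([[np.cos(a),-np.sin(a)],[np.sin(a),np.cos(a)]])@[x,y]
def ori(p,yaw):  # tool down, tool y along yaw+90; choose half turn with joint 6 nearest centre
    best=None
    for y in(yaw,yaw+180):
        y=(y+180)%360-180; q=env.ik([p[0],p[1],.25],[180,0,y])
        if q is not None and (best is None or abs(q[5])<best[0]): best=(abs(q[5]),[180,0,y])
    return best[1]
def over(p,yaw,z=.22):
    o=ori(p,yaw); env.move_ptp([p[0],p[1],z],o); return o
def st(t=""):
    s=env.sense(); print(t,"t",round(s["time"],1),"pos",s["eef_pos"].round(4),"F",s["contact_force"].round(1),"w",round(s["grip_width"]*92,1),"ff",round(s["finger_force"],1)); return s
def tall(P,lo=.06,hi=.09): # tall things in the work area
    for ce,p,k in blobs((P[...,2]>lo)&(P[...,2]<hi)&(P[...,0]>.25)&(P[...,0]<.7)&(abs(P[...,1])<.46),P,30):
        c,s,a=rect(p[:,:2]); yield ce,c,s,a
E
python3 - <<'E'
from h import *
b=np.array([.4209,.3870])
over(b,18.9,.15); env.line_to([*b,.0095],v=.12); st("down")
env.grip(.5,35); st("grip")
env.line_to([*b,.16],v=.15); st("up")
t=jig(-.002,0)
over(t,JY+90,.16); s=st("over")
if s["grip_width"]*92>55:
    env.line_to([*t,.065],v=.15)
    print(env.line_to([*t,.040],v=.03,until_force=4)); st("low")
E
```

```text
down t 3.1 pos [0.4214 0.3874 0.0102] F [ 0.7  0.7 -0.5] w 92.2 ff 0.0
grip t 3.9 pos [0.4209 0.387  0.0095] F [-0.2  0.   0.3] w 46.2 ff 0.0
up t 5.0 pos [0.4204 0.3865 0.1591] F [-0.4  0.1 -0. ] w 45.9 ff 0.0
over t 6.3 pos [0.5343 0.0717 0.1596] F [ 0.4  0.  -0.2] w 46.1 ff 0.0
```

```bash
python3 - <<'E'
from h import *
print(env.sense()["eef_rot"])
for c in("top","side"):
    im,hsv,P=look(c); cv2.imwrite(f"pics/{c}1.png",im); z=P[...,2]
    for ce,p,k in blobs((z>.018)&(z<.034)&(P[...,1]>.2)&(P[...,1]<.6),P,80):
        print(ce.round(),k,rect(p[:,:2]),p.mean(0).round(4))
a,b=[cv2.imread(f"pics/{c}1.png") for c in("top","side")]
cv2.imwrite("pics/v3.png",np.hstack([cv2.resize(a[140:320,90:310],(400,327)),cv2.resize(b[70:270,150:350],(327,327))]))
E
```

```text
[-1.79962087e+02 -9.23550537e-03  8.69092948e+01]
[129.  21.] 346 (array([1.2301803 , 0.39985352]), array([0.39689963, 0.00887991]), -89.94388418644667) [1.2299 0.3994 0.0262]
[124. 260.] 1003 (array([0.42070981, 0.38695493]), array([0.15033936, 0.0619378 ]), 19.28241729736328) [0.4206 0.3858 0.0278]
[413. 127.] 176 (array([1.22964587, 0.39988959]), array([0.39619495, 0.00908829]), -89.85507763922215) [1.2299 0.3853 0.0259]
[207. 131.] 234 (array([0.40496115, 0.38247546]), array([0.11727084, 0.0716893 ]), 19.090286254882812) [0.3935 0.3679 0.0283]
```

View pics/v3.png

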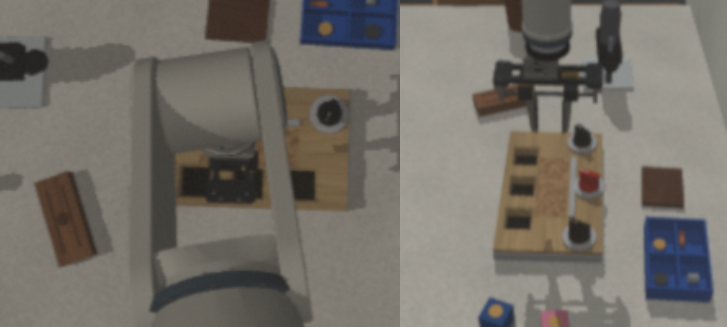

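```bash
python3 - <<'E'
from h import *
s=st()
im,hsv,P=look("side")
n=(abs(P[...,0]-s["eef_pos"][0])<.13)&(abs(P[...,1]-s["eef_pos"][1])<.08)&(P[...,2]>.1)&(P[...,2]<.4)
p=P[n]
for a in np.arange(.10,.30,.02):
    q=p[(p[:,2]>=a)&(p[:,2]<a+.02)]
    if len(q): print(round(a,2),len(q),"x",np.percentile(q[:,0],[1,25,50,75,99]).round(3),"y",np.percentile(q[:,1],[2,98]).round(3))
cv2.imwrite("pics/v4.png",cv2.resize(im[70:190,190:330],(700,600),interpolation=cv2.INTER_CUBIC))
E
```

```text
t 6.4 pos [0.5344 0.0721 0.1598] F [-0.1 -0.  -0.5] w 45.7 ff 0.0
0.18 18 x [0.5   0.507 0.512 0.561 0.568] y [0.061 0.082]
0.2 47 x [0.497 0.506 0.512 0.564 0.571] y [0.06  0.083]
0.22 54 x [0.495 0.504 0.511 0.564 0.571] y [0.06  0.068]
0.24 72 x [0.494 0.505 0.511 0.565 0.573] y [0.06  0.083]
0.26 25 x [0.465 0.5   0.506 0.565 0.573] y [0.06  0.085]
0.28 242 x [0.447 0.485 0.533 0.581 0.618] y [0.039 0.099]
```

View pics/v4.png

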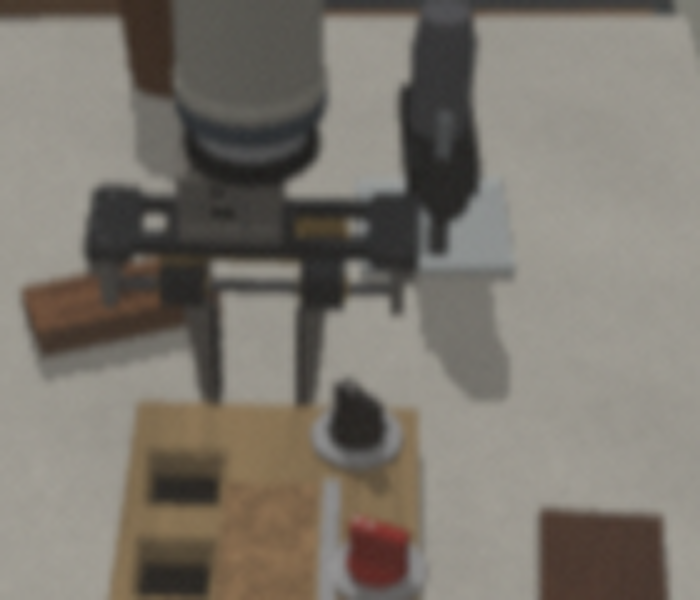

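```bash
python3 - <<'E'
from h import *
env.grip(0.02,20); s=st("shut")
im,hsv,P=look("side")
p=P[(abs(P[...,0]-s["eef_pos"][0])<.05)&(abs(P[...,1]-s["eef_pos"][1])<.04)&(P[...,2]>.12)]
print("tip z low",np.sort(p[:,2])[:6].round(4))
q=[.34,.24]
over(q,-90,.16); env.line_to([*q,.03],v=.15)
print(env.line_to([*q,-.04],v=.025,until_force=5)); st("touch")
env.line_to([*q,.1])
E
```

```text
shut t 7.2 pos [0.5345 0.0712 0.16  ] F [-1.2  0.5 -0. ] w 1.8 ff 0.0
tip z low [0.1914 0.1922 0.1926 0.1931 0.1932 0.194 ]
True
touch t 11.4 pos [ 0.34    0.24   -0.0292] F [-1.2 -1.4  9.5] w 1.9 ff 4.6
```

```bash
cat >> h.py <<'E'
ZO=-.0283 # touch test: fingertips sit 28 mm above the reported TCP
def ln(p,z,v=.15,f=None): return env.line_to([p[0],p[1],z+ZO],v=v,until_force=f)
E
python3 - <<'E'
from h import *
b=np.array([.4208,.3870])
env.grip(1.0); over(b,19.0,.13); ln(b,.009,v=.12)
env.grip(.5,35); s=st("grip")
if s["grip_width"]*92>55:
    ln(b,.16); st("up")
    t=jig(-.002,0)
    over(t,JY+90,.14); s=st("over")
    if s["grip_width"]*92>55:
        ln(t,.065)
        print(ln(t,.038,v=.03,f=4)); st("low")
E
```

```text
grip t 17.3 pos [ 0.4209  0.3871 -0.0191] F [-0.6 -0.2  2.4] w 60.1 ff 35.0
up t 18.5 pos [0.4203 0.3865 0.1308] F [ 1.5  0.8 -1.1] w 59.5 ff 35.0
over t 19.7 pos [0.5343 0.0717 0.1397] F [ 0.4  0.8 -0.9] w 60.1 ff 35.0
True
low t 21.3 pos [0.5343 0.0712 0.0147] F [-1.5  0.1  4.6] w 59.6 ff 35.0
```

```bash
python3 - <<'E'
from h import *
env.grip(.74); st("open"); t=jig(-.002,0); ln(t,.16,v=.12); env.move_ptp([.35,.42,.2],ori([.35,.42],0))
im,hsv,P=look("top"); z=P[...,2]
for ce,p,k in blobs((z>.055)&(z<.07)&(abs(P[...,1]-.07)<.15)&(P[...,0]<.6)&(P[...,0]>.45),P,150):
    c,s,a=rect(p[:,:2]); print("blank",c.round(4),s.round(3),round(a,1),p[:,2].mean(), "target",jig(0,0),JY+90)
for r in tall(P): print(*[np.round(x,4) for x in r])
cv2.imwrite("pics/v5.png",cv2.resize(im[145:325,90:410],(800,450),interpolation=cv2.INTER_CUBIC)); st()
E
```

```text
open t 21.6 pos [0.5337 0.0711 0.0144] F [-0.1 -0.2 -0.2] w 68.2 ff 0.0
blank [0.5345 0.0735] [0.149 0.06 ] 86.8 0.06168470867381304 target [0.5365 0.0711] 86.8
[226.7941 194.0588] [0.6124 0.0665] [0.0402 0.0142] -24.6441
[182.359  198.1282] [0.6037 0.2012] [0.0405 0.0149] -49.6043
[270.75   201.1094] [ 0.5878 -0.0675] [0.0412 0.0136] -25.4756
[376.7857 215.0336] [ 0.5388 -0.3902] [0.0478 0.0455] -65.0703
[338.9658 215.4274] [ 0.5401 -0.2738] [0.046  0.0458] -87.5893
[224.8876 219.8863] [0.5345 0.0734] [0.1492 0.06  ] 86.4537
[333.3052 248.8112] [ 0.44   -0.2511] [0.0467 0.0464] 66.1889
 t 24.3 pos [0.3506 0.4192 0.1997] F [ 0.1  0.3 -0.7] w 68.1 ff 0.0
```

View pics/v5.png

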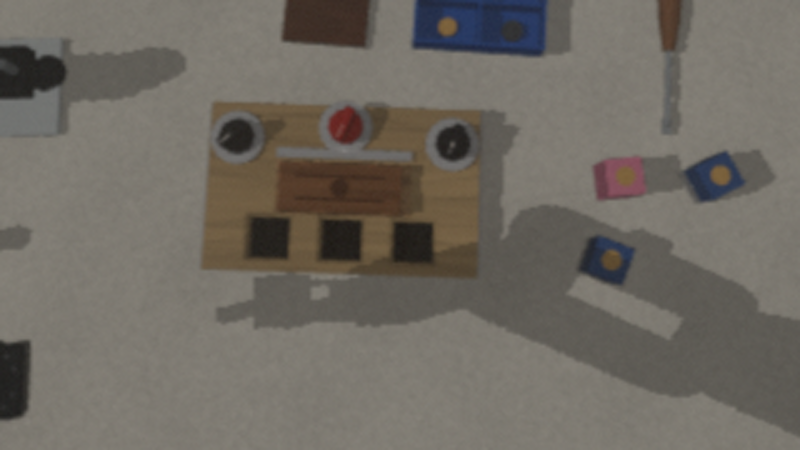

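```bash
cat >> h.py <<'E'
def pick_plug(guess,sy):
    im,hsv,P=look("top")
    ce,c,s,a=min(tall(P),key=lambda r:np.hypot(*(r[1]-guess)))
    a=(a+45)%90-45; print("dog",c.round(4),s.round(3),round(a,1),"px",ce.round(),"bgr",im[int(ce[1])-5:int(ce[1])+6,int(ce[0])-5:int(ce[0])+6].reshape(-1,3).mean(0).round())
    if np.hypot(*(c-guess))>.03: print("moved!"); return
    env.grip(.82); over(c,a,.17); ln(c,.030); env.grip(.3,45); s=st("grip")
    if s["grip_width"]*92<40: return
    ln(c,.16); t=jig(-.063,sy); over(t,JY,.14); s=st("over")
    if s["grip_width"]*92<40: return
    ln(t,.085); print("stopped",ln(t,.040,v=.04,f=12)); st("in")
E
python3 - <<'E'
from h import *
pick_plug(np.array([.440,-.251]),-.09)
E
```

```text
dog [ 0.44   -0.2511] [0.047 0.046] -22.4 px [333. 249.] bgr [61. 61. 65.]
grip t 28.9 pos [ 0.4402 -0.2513  0.002 ] F [-1.7 -0.8  4.5] w 45.8 ff 45.0
over t 32.4 pos [ 0.4686 -0.0154  0.1399] F [ 0.7  0.1 -3.5] w 46.0 ff 45.0
stopped True
in t 34.2 pos [ 0.4682 -0.0152  0.012 ] F [-1.4  0.2  5.3] w 45.6 ff 45.0
```

```bash
cat >> h.py <<'E'
def release(sy,park=(.35,.42)):
    env.grip(.62); t=jig(-.063,sy); ln(t,.15); env.move_ptp([*park,.2],ori(park,0))
    im,hsv,P=look("top")
    for ce,c,s,a in tall(P): print(ce.round(),c.round(4),s.round(3),round(a,1),"z",round(float(np.median(P[int(ce[1])-2:int(ce[1])+3,int(ce[0])-2:int(ce[0])+3,2])),4))
    return im
E
python3 - <<'E'
from h import *
release(-.09)
pick_plug(np.array([.5388,-.3902]),.09)
E
```

```text
[227. 194.] [0.6123 0.0659] [0.041 0.014] -24.4 z 0.0781
[182. 198.] [0.6037 0.2012] [0.041 0.014] -50.4 z 0.0775
[271. 201.] [ 0.5876 -0.0674] [0.041 0.014] -25.4 z 0.0781
[377. 215.] [ 0.5384 -0.3894] [0.047 0.046] -65.0 z 0.0698
[339. 215.] [ 0.5401 -0.2742] [0.047 0.046] -86.5 z 0.0703
[225. 220.] [0.5345 0.0735] [0.148 0.06 ] 86.6 z 0.0619
[254. 241.] [ 0.4699 -0.0151] [0.045 0.044] 88.5 z 0.0799
dog [ 0.5385 -0.3899] [0.048 0.046] 24.9 px [377. 215.] bgr [73. 72. 76.]
grip t 42.4 pos [ 0.5388 -0.3902  0.0021] F [-0.3 -0.4  2.8] w 45.7 ff 45.0
over t 45.5 pos [0.479  0.1641 0.14  ] F [-0.4 -0.6 -3.3] w 45.7 ff 45.0
stopped True
in t 47.2 pos [0.4783 0.1644 0.012 ] F [-0.7 -0.2  5.4] w 46.0 ff 45.0
```

```bash
python3 - <<'E'
from h import *
im=release(.09); cv2.imwrite("pics/v6a.png",im)
im2,hsv,P=look("side"); cv2.imwrite("pics/v6.png",np.hstack([cv2.resize(im,(400,300)),cv2.resize(im2,(400,300))]))
E
```

```text
[227. 194.] [0.6122 0.0663] [0.041 0.014] -24.3 z 0.0763
[182. 198.] [0.6037 0.2011] [0.04  0.015] -49.2 z 0.0771
[271. 201.] [ 0.5878 -0.0674] [0.041 0.014] -25.5 z 0.0765
[339. 215.] [ 0.5402 -0.2742] [0.047 0.046] -86.1 z 0.07
[225. 220.] [0.5344 0.0731] [0.149 0.06 ] 86.5 z 0.063
[194. 239.] [0.48   0.1653] [0.047 0.044] 88.7 z 0.0798
[254. 241.] [ 0.47   -0.0151] [0.045 0.044] 88.7 z nan
```

View pics/v6.png

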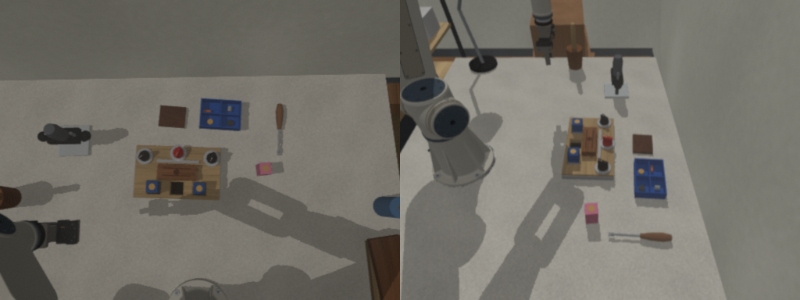

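```bash
cat >> h.py <<'E'
def knob(c,b,end=JY-103.1-3):
    wrap=lambda y:(y+180)%360-180
    def cost(o): 
        q=[env.ik([*c,.1],[180,0,wrap(y+o)]) for y in(b,end)]
        return 999 if any(x is None for x in q) else max(abs(x[5]) for x in q)
    o=min((0,180),key=cost); print("q6 max",cost(o))
    env.grip(.40); env.move_ptp([*c,.14],[180,0,wrap(b+o)])
    ln(c,.052,v=.1); env.grip(.05,30); st("grip")
    n=int(np.ceil((b-end)/8))
    for y in np.linspace(b,end,n+1)[1:]:
        env.move_ptp([*c,.052+ZO],[180,0,wrap(y+o)])
        s=env.sense()
        if abs(s["torque"][2])>1.2: print("stop torque at",round(y,1)); break
    print("rot",s["eef_rot"].round(1),"M",s["torque"].round(2),"F",s["contact_force"].round(1),"w",round(s["grip_width"]*92,1))
    env.grip(.40); ln(c,.14); 
def bars():
    env.move_ptp([.35,.42,.2],ori([.35,.42],0)); im,hsv,P=look("top")
    for ce,c,s,a in tall(P): print(ce.round(),c.round(4),s.round(3),round(a,1))
    return im
E
python3 - <<'E'
from h import *
knob([.6123,.0662],-24.4); bars(); st()
E
```

```text
q6 max 59.5688738626142
grip t 53.6 pos [0.612  0.0652 0.0241] F [-3.1 -5.1  4. ] w 13.7 ff 30.0
rot [179.9   0.   71.2] M [-1.12  0.05  0.62] F [-0.5 -5.   3.7] w 14.4
[227. 194.] [0.6124 0.0656] [0.041 0.014] 72.0
[182. 198.] [0.6035 0.2011] [0.041 0.014] -47.9
[271. 201.] [ 0.5878 -0.0674] [0.042 0.014] -25.4
[339. 215.] [ 0.5401 -0.274 ] [0.047 0.046] -88.7
[225. 220.] [0.5342 0.0734] [0.149 0.06 ] 86.8
[196. 238.] [0.48   0.1613] [0.047 0.044] 88.1
[254. 241.] [ 0.4699 -0.0151] [0.045 0.044] 88.5
 t 59.4 pos [0.3506 0.4194 0.1997] F [ 0.6 -0.3  0. ] w 37.2 ff 0.0
```

```bash
python3 - <<'E'
from h import *
knob([.6036,.2011],-49); knob([.5877,-.0674],-25.5); im=bars(); st()
im2,h,P=look("side"); cv2.imwrite("pics/v7.png",np.hstack([cv2.resize(im[160:270,150:300],(450,330)),cv2.resize(im2[130:240,190:300],(330,330))]))
E
```

```text
q6 max 37.59132005019158
grip t 62.7 pos [0.6033 0.2007 0.024 ] F [-2.9 -2.7  6.2] w 13.8 ff 30.0
rot [1.80e+02 1.00e-01 7.07e+01] M [-0.41  0.55  0.75] F [-3.6 -2.2  6. ] w 14.2
q6 max 71.18763228850946
grip t 69.7 pos [ 0.5873 -0.0686  0.0241] F [-2.7 -5.9  4.4] w 13.5 ff 30.0
rot [1.799e+02 1.000e-01 7.110e+01] M [-1.11  0.09  0.68] F [-1.2 -6.4  2.9] w 14.1
[227. 194.] [0.6125 0.0659] [0.041 0.014] 73.4
[182. 198.] [0.603  0.2018] [0.042 0.014] 75.4
[271. 201.] [ 0.5881 -0.0675] [0.041 0.014] 73.2
[339. 215.] [ 0.5401 -0.274 ] [0.046 0.046] -88.6
[225. 220.] [0.5345 0.0736] [0.149 0.06 ] 86.7
[195. 238.] [0.4799 0.1615] [0.047 0.044] 88.6
[254. 241.] [ 0.4699 -0.0151] [0.045 0.044] 88.6
 t 75.8 pos [0.3507 0.4194 0.1998] F [-0.5  0.8 -0.3] w 36.7 ff 0.0
```

View pics/v7.png

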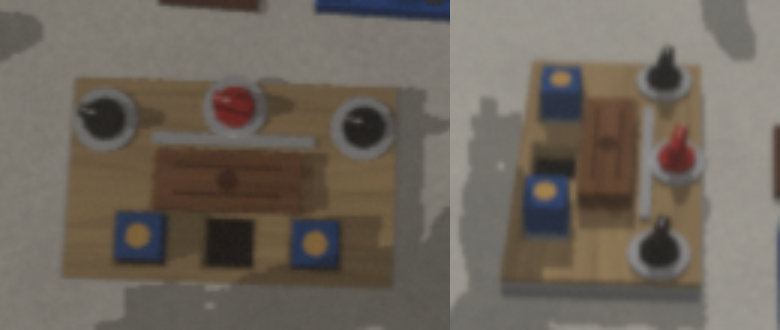

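```bash
python3 -c "
from cell import env
print(env.job_done(), env.sense()['time'])"
```

```text
the job is handed in; nothing more can be done
the job is handed in; nothing more can be done
```

I handed the job in at about 76 s of robot time, with no verdict shown: the last pictures show the blank centred on the bed, the only two blue dogs on the bench in the left and right sockets, and all three knobs at their stops, red first; I never moved to the organiser, gouge, offcut or pink look-alike.

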